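Ready a brass casting for its record photo

ROBOT

A 6-joint arm with a two-finger parallel gripper is mounted at the origin on the work surface. World frame = base frame: x ahead of the robot, y to its left, z up, the work surface at z = 0. Lengths are in m, angles in rad, forces in N, time in s.
With the tool pointing down it reaches from about 0.275 to 0.875 m from the base axis. Payload 12.5 kg.
Tool frame: the origin (TCP) lies between the finger pads; the fingertips stand 19 mm ahead of it and the grasp point (between the pads) is the TCP; z points along the fingers, y is the direction in which the jaws open and shut (so a half turn about z gives the same grasp; the last joint's range is limited). The gripper opens to 85 mm and grips with 20 to 120 N. Pads are 22 mm wide; open, the fingers measure 114 mm over their backs; the gripper's body (76 mm by 85 mm) begins 54 mm behind the grasp point. The pads swing forward as they close: fully open they stand 13 mm farther back than shut.
Start: joints at [-1.431, 0.351, 1.652, -0, 1.139, -0.085], TCP at [0.123, -0.536, 0.25] pointing down, gripper open.
Joint ranges: [-2.75, 2.75], [-0.79, 2.1], [0.01, 2.65], [-1.57, 4.71], [0.07, 3.14], [-2.87, 2.87]. Speed limits (rad/s): [2.22, 2.22, 2.79, 3.14, 3.14, 3.14].

INTERFACE

Orientations are given as a 3x3 rotation matrix whose columns are the frame's x, y, z axes.
In Python, from workcell import ctrl gives the robot as it stands. The module is installed in compiled form; this text tells all that it offers.
- The arm moves only by the tool move_arm, never from a script. Its arguments are lists of equal length, an entry for each row: "linear": the shift along the tool's x, y, z in mm, a list of three; "dr": the turn, a rotation vector about the tool's x, y, z in degrees, a list of three. A call has 1 to 12 rows; each row is the pose to reach, as a shift and turn from the pose commanded when the call began, along the tool's axes at that moment; what a row does not reach only later rows make up. A row lasts 1/10 s, in which the tool goes at most 50 mm and 8.59 degrees, less where a joint would pass 70% of its speed; a pose out of reach is approached as far as the arm can. A call with a gripper value outside its range is refused whole. "grip" is the opening, from 0 (shut) to 1 (fully open), set as the call begins (left out, the last holds). The fingers move at their own pace and stop on an object; "squeeze" is the grip in N (left out, the last holds). Time passes only in rows, so rows that repeat a pose let the fingers close. It gives the time, the measured TCP pose, the force and the opening at its end, in the units of the state.
- ctrl.sense(): the state, without advancing time (a new reading comes with each control period).
- ctrl.read_camera(name): name is "scene" or "top" or "wrist"; returns a dict with "img" (480x640x3 uint8, blue, green, red), "fx", "fy", "cx", "cy" (pixels), "eye" and "rotation" of the camera in the world. Camera axes: x right, y up, looking along -z (the intrinsics and any distortion apply to the point x, -y, -z); pixel columns grow to the right and rows downward; lengths in m; the calibration is good to about 2 mm. A picture is of the moment at which its call begins. There is no depth.
- ctrl.job_done(): hands the job in, once; it reports no verdict.
The state is a dict: "time_s": time; "joint_positions": joint angles; "qvel": joint speeds; "joint_efforts": joint torques, N m; "position": TCP position; "tcp_rot": TCP orientation; "force": force on the tool from outside, world axes, zero at the start; "wrist_torque": the same for the moment, N m; "grip_width": finger opening in m.
Only numpy, scipy, OpenCV 4.12 (cv2) and the standard library are available. Lean on these libraries where they do the work, as an engineer would, in place of code of your own. Each camera call takes 0.05 s, during which the arm holds its last target.

TASK

Get the tall brass candlestick ready for its record photo: stand it upright inside the black circle on the scale's pan, and turn the camera's clicking collar to the click where its lug lines up with the long rib on the barrel. Set the candlestick down without dropping it, leave the other brass pieces where they are, and let go of everything.

Things in the scene. Friction and masses are not known exactly. Their poses are not given: they have to be found in the camera images.
- tall_stick_center (a point): Tall brass candlestick, loose, 150 mm tall, 0.35 to 0.6 kg: round foot 80 mm in diameter, stem 18 mm thick, at the top a solid cylindrical cup 40 mm in diameter, 122 to 150 mm above the underside, that can be gripped from above. This point: on its axis, half-way up (75 mm); z is its axis, up. It starts upright on the table in one of four places, right or left of the scale.
- tall_stick: The same tall candlestick; the origin is the centre of its underside, z up along its axis.
- scale: Counter scale, fixed, origin at the centre of its underside. Housing 240 (x) by 280 mm (y -150 to +130), 44 high; steel pan on it 220 (x) by 190 mm (y), centred at y -30, its surface 60 mm above the table, lip 5 mm high. A post 22 mm thick at (-54, +94) mm carries a camera barrel (see barrel), which overhangs the pan's near left corner up to 310 mm above the table. Yaw and place vary.
- pan_mark (a point): Centre of the black circle drawn on the pan (inner radius 60 mm), at the pan's surface, 60 mm above the table. z up, x and y as the scale's. It lies 168 mm horizontally from the collar's middle, below the camera's lens; the pan around it is flat and free.
- barrel: The camera's fixed barrel, origin on its axis at the collar's middle, axes as collar_mid. Above the collar (+z) it is aluminium, 44 mm in diameter, and ends 30 mm above the origin; nothing stands beyond. Below the collar 44 mm in diameter to z -26 mm, then black, 52 mm in diameter, to -70 mm (lens end, towards the pan). The post joins it from below at about z -47 mm.
- collar_mid (a point): Middle of the collar, on the barrel's axis, 270 mm above the table; does not turn with the collar. z runs up along the barrel and leans 40 degrees from vertical, away from the pan; x points to the barrel's upward side, where the long rib is. The collar: black ribbed ring, 58 mm outer diameter, 24 mm long along z. It can be gripped across its diameter, tool along the barrel from its upper end.
- lug (a point): Outer face of the aluminium lug on the collar: a block 9 mm wide round the ring, 22 mm long along the axis, standing out of the ring from 29 to 45 mm from the axis. This point is on its outer face, 45 mm from the axis, and turns with the collar.
- long_rib (a point): The mark: a raised black rib 17 mm long (along the barrel) and 5 mm wide on the fixed barrel just above the collar, on its upward side (+x of collar_mid), standing out to 25.5 mm from the axis. Three small studs (5 mm long) mark the other clicks: 74 and 37 degrees clockwise of it as seen from the barrel's upper end, and 37 degrees counter-clockwise.
- collar (a joint): Angle of the collar in rad, growing counter-clockwise seen from the barrel's upper end (right-handed about collar_mid's z). Clicks at 0, 0.65, 1.3 and 1.95, end stops just beyond first and last. At 1.3 the lug meets the long rib (lug angle from collar_mid's x = value - 1.3). Starts at or near 0 or 0.65. Let go within 0.2 rad it pulls itself into the click; turning takes about 0.15 N m.
- short_stick: Short candlestick, loose, to be left alone: the same shape as the tall one but 100 mm tall, foot 80 mm, cup 40 mm in diameter. Origin: centre of its underside. It stands on the table in another of the four places.
- ashtray: Round brass ashtray, loose, to be left alone: 100 mm in diameter, 30 mm high. Origin: centre of its underside. In another of the four places.
- bell: Brass hand bell standing on its mouth, loose, to be left alone: 72 mm in diameter at the mouth, 120 mm high with a handle 22 mm thick on top. Origin: centre of its underside. In another of the four places.
Mind the look-alikes: they are no part of the job. What is shaped like the tall_stick but orange is not meant.

How it is judged:
By the outcome, as a careful person would: the job done as asked, in the order asked, and still so for the second after the job is handed in, with the robot touching nothing.
It also fails if it takes over 58 s, if anything falls off the work surface, if the arm or the gripper's body presses on something with over 40 N, if the wrist force passes 120 N, or if a joint passes its speed limit or range.

## Working session

There is one attempt and no reset: what is moved stays moved. The work goes in short steps, Python scripts to look and compute and a tool call to move; the robot and the scene stay as the last step left them, time stands still between calls to the robot, and variables do not carry over. Pictures are saved under pics/ and viewed, and the job is handed in when it is done.

Besides the shell and the picture viewer there is one more tool, called after "Request:" by a JSON object that holds its "fn" and its "kwargs". move_arm: Moves the arm, as the interface text tells. Its arguments: {"type":"object","properties":{"linear":{"type":"array","items":{"type":"array","items":{"type":"number"}}},"dr":{"type":"array","items":{"type":"array","items":{"type":"number"}}},"grip":{"type":"number"},"squeeze":{"type":"number"}},"required":["linear","dr"]}

```bash
mkdir -p pics
cat > h.py <<'E'
import numpy as np, cv2
from workcell import ctrl
def cam(n,save=None):
    c=ctrl.read_camera(n)
    if save: cv2.imwrite('pics/'+save,c['img'])
    return c
def ray(c,u,v):
    d=np.array([(u-c['cx'])/c['fx'],-(v-c['cy'])/c['fy'],-1.0])
    d=np.array(c['rotation'])@d
    return np.array(c['eye']),d/np.linalg.norm(d)
def plane(c,u,v,z):
    o,d=ray(c,u,v); return o+d*(z-o[2])/d[2]
def proj(c,p):
    q=np.array(c['rotation']).T@(np.array(p)-np.array(c['eye']))
    return np.array([c['cx']+c['fx']*q[0]/-q[2], c['cy']-c['fy']*q[1]/-q[2]])
def tri(c1,p1,c2,p2):
    o1,d1=ray(c1,*p1);o2,d2=ray(c2,*p2)
    t=np.linalg.lstsq(np.c_[d1,-d2],o2-o1,rcond=None)[0]
    a=o1+t[0]*d1;b=o2+t[1]*d2
    return (a+b)/2,np.linalg.norm(a-b)
E
python3 - <<'E'
from h import *
for n in ['scene','top','wrist']:
    c=cam(n,n+'0.png'); print(n,{k:np.round(v,3).tolist() for k,v in c.items() if k!='img'})
s=ctrl.sense(); print(s['time_s'],s['position'],s['tcp_rot'],s['grip_width'])
E
```

```text
scene {'fx': 513.828, 'fy': 513.828, 'cx': 315.517, 'cy': 241.866, 'eye': [1.262, -0.56, 1.265], 'rotation': [[0.596, -0.644, 0.48], [0.803, 0.474, -0.362], [0.005, 0.601, 0.799]]}
top {'fx': 456.621, 'fy': 456.621, 'cx': 317.267, 'cy': 244.172, 'eye': [0.529, -0.102, 1.184], 'rotation': [[0.012, 0.995, -0.1], [-0.999, 0.008, -0.04], [-0.039, 0.1, 0.994]]}
wrist {'fx': 389.276, 'fy': 389.276, 'cx': 315.028, 'cy': 243.308, 'eye': [0.195, -0.521, 0.373], 'rotation': [[0.223, 0.932, 0.285], [-0.975, 0.214, 0.064], [-0.001, -0.292, 0.956]]}
0.15 [ 0.12259559 -0.53593344  0.24992165] [[ 9.74842349e-01  2.22895446e-01 -1.24304700e-04]
 [ 2.22895471e-01 -9.74841996e-01  8.31898799e-04]
 [ 6.42490117e-05 -8.38677134e-04 -9.99999646e-01]] 0.08551162914608801
```

View pics/scene0.png

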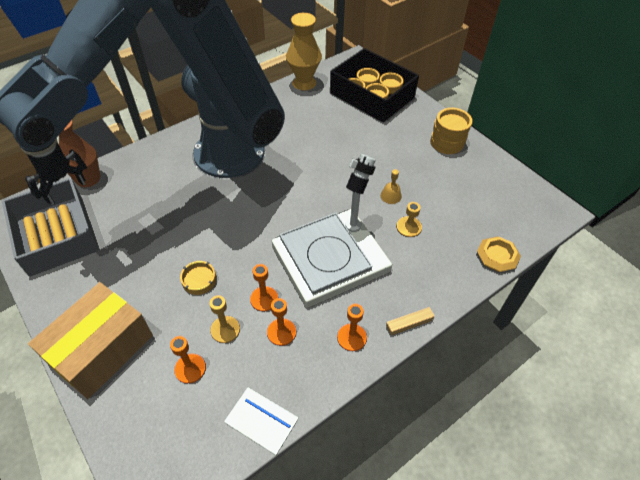

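View pics/top0.png

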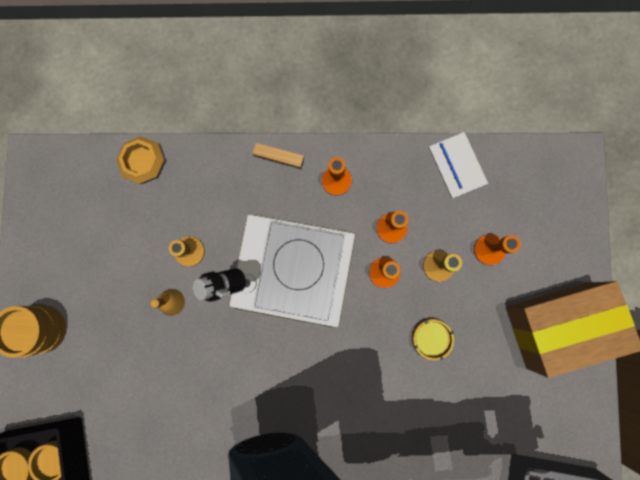

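Candidates for the tall stick in the top view are:
- Brass: (441,264), which looks tall, and (186,250), which looks short.
- Orange decoys: (393,226), (385,271), (337,176) and (490,248).
- Other brass shapes: the bell at (170,302) and the ashtray at (433,340).

I choose (441,264) and will check its height and crop.

```bash
cat > m1.py <<'E'
from h import *
t=cam('top');s=cam('scene')
a=cv2.resize(t['img'][190:340,140:380],None,fx=3.3,fy=3.3,interpolation=cv2.INTER_CUBIC)
cv2.imwrite('pics/c_top.png',a)
b=t['img'][210:310,370:520]
d=s['img'][260:390,160:320]
b=cv2.resize(b,(400,267),interpolation=cv2.INTER_CUBIC)
d=cv2.resize(d,(400,325),interpolation=cv2.INTER_CUBIC)
o=np.zeros((325,800,3),np.uint8);o[:267,:400]=b;o[:,400:]=d
cv2.imwrite('pics/c_stick.png',o)
e=cv2.resize(s['img'][145:305,260:430],None,fx=3.5,fy=3.5,interpolation=cv2.INTER_CUBIC);cv2.imwrite('pics/c_scene.png',e)
print(ctrl.sense()['time_s'])
E
python3 m1.py
```

```text
0.25
```

View pics/c_top.png

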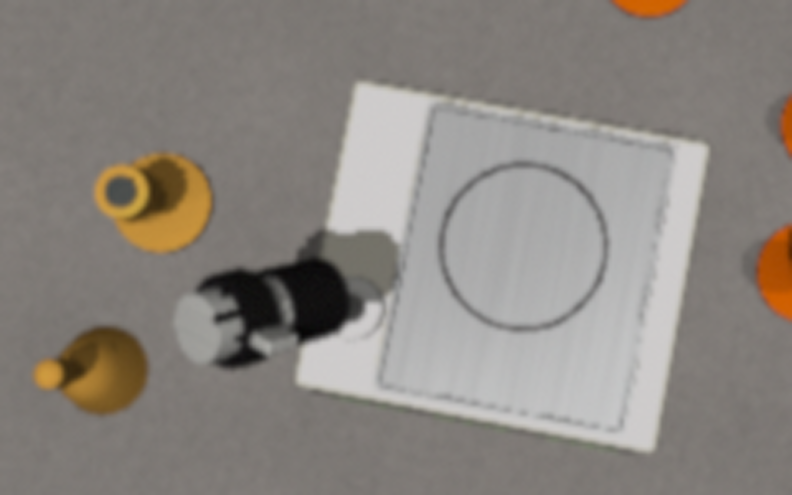

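View pics/c_stick.png

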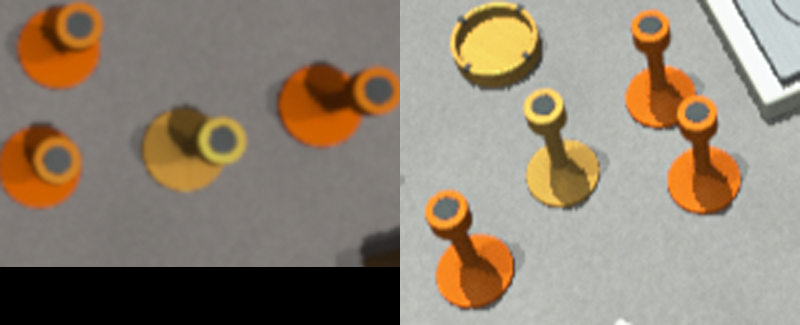

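View pics/c_scene.png

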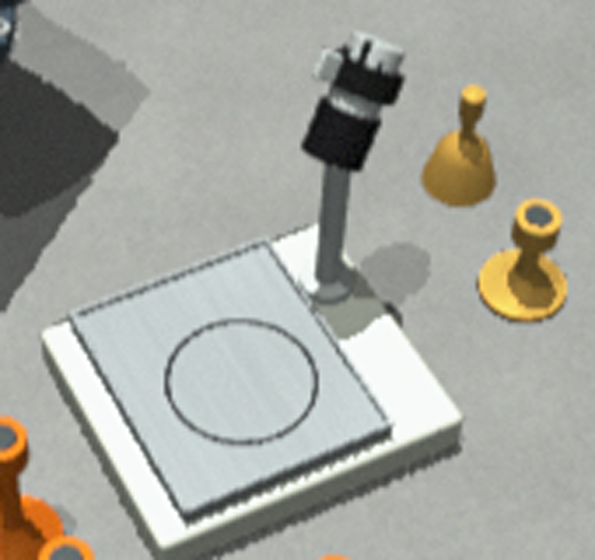

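View pics/wrist0.png

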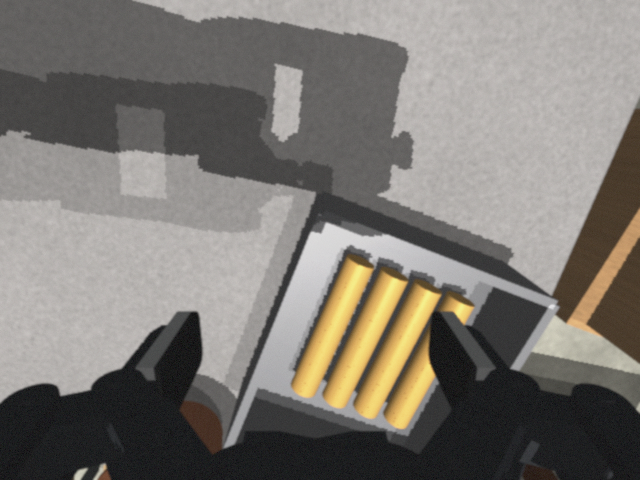

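```bash
cat > m2.py <<'E'
from h import *
t=cam('top');s=cam('scene')
def brass(c,roi):
    x0,y0,x1,y1=roi
    im=c['img'][y0:y1,x0:x1];h=cv2.cvtColor(im,cv2.COLOR_BGR2HSV)
    m=cv2.inRange(h,(16,110,60),(32,255,255));return m
# stick
m=brass(t,(415,240,470,290)); ys,xs=np.nonzero(m); print('top brass bbox',xs.min()+415,xs.max()+415,ys.min()+240,ys.max()+240)
# cup hole (dark gray center)
for nm,c,(x,y) in [('top',t,(453,262)),('scene',s,(218,303))]:
    p=cv2.cvtColor(c['img'],cv2.COLOR_BGR2HSV)[y-14:y+15,x-14:x+15]
    g=((p[...,1]<90)&(p[...,2]<130)).astype(np.uint8)
    n,l,st,ce=cv2.connectedComponentsWithStats(g)
    k=min(range(1,n),key=lambda i:np.hypot(*(ce[i]-14))); print(nm,ce[k]+[x-14,y-14],st[k])
    if nm=='top': ct=ce[k]+[x-14,y-14]
    else: cs=ce[k]+[x-14,y-14]
print('cup tri',tri(t,ct,s,cs),'plane150',plane(t,*ct,.15),plane(s,*cs,.15))
# circle
def circ(c,x,y,r):
    g=cv2.cvtColor(c['img'],cv2.COLOR_BGR2GRAY)
    m=cv2.threshold(cv2.medianBlur(g,1),115,255,cv2.THRESH_BINARY_INV)[1]
    cs,_=cv2.findContours(m,cv2.RETR_LIST,cv2.CHAIN_APPROX_NONE)
    for k in cs:
        if len(k)>60:
            e=cv2.fitEllipse(k)
            if np.hypot(e[0][0]-x,e[0][1]-y)<10: print(len(k),e); 
            if np.hypot(e[0][0]-x,e[0][1]-y)<10: b=e[0]
    return b
a=circ(t,299,264.5,25);b=circ(s,329,254,22)
print('mark',plane(t,*a,.06),plane(s,*b,.06),tri(t,a,s,b))
E
python3 m2.py
```

```text
top brass bbox 423 461 251 281
top [453.05714286 262.04285714] [10 10  9  9 70]
scene [217.03921569 301.78431373] [ 9  9  9  8 51]
cup tri (array([ 0.59512085, -0.36471601,  0.14959076]), np.float64(0.0006101446001983268)) plane150 [ 0.59493446 -0.36487732  0.15      ] [ 0.59556085 -0.36454524  0.15      ]Traceback (most recent call last):
  File "m2.py", line 29, in <module>
    a=circ(t,299,264.5,25);b=circ(s,329,254,22)
  File "m2.py", line 28, in circ
    return b
           ^
UnboundLocalError: cannot access local variable 'b' where it is not associated with a value
```

```bash
cat > m3.py <<'E'
from h import *
t=cam('top');s=cam('scene')
def circ(c,x,y,r,th):
    g=cv2.cvtColor(c['img'],cv2.COLOR_BGR2GRAY).astype(np.float32)
    bl=cv2.GaussianBlur(g,(0,0),4); m=(bl-g)
    pts=[]
    for a in np.linspace(0,2*np.pi,180,endpoint=False):
        rr=np.arange(r*0.7,r*1.3,.25)
        xs=(x+rr*np.cos(a)).astype(np.float32);ys=(y+rr*np.sin(a)).astype(np.float32)
        v=cv2.remap(m,xs[None],ys[None],cv2.INTER_LINEAR)[0]
        k=v.argmax()
        if v[k]>th: pts.append((xs[k],ys[k]))
    pts=np.array(pts,np.float32)
    e=cv2.fitEllipseAMS(pts); print(len(pts),e); return e[0]
a=circ(t,299,264.5,25,8);b=circ(s,329,254,21,8)
A=plane(t,*a,.06);B=plane(s,*b,.06)
print('mark',A,B,tri(t,a,s,b)); 
# pan / housing outlines top
g=t['img'].min(axis=2)
m=(g>185).astype(np.uint8)*255; m[:200]=0;m[345:]=0;m[:,:225]=0;m[:,365:]=0
c=np.vstack(cv2.findContours(m,cv2.RETR_EXTERNAL,cv2.CHAIN_APPROX_NONE)[0])
r=cv2.minAreaRect(c);P=cv2.boxPoints(r);print(r,P)
W=np.array([plane(t,*p,.044)for p in P]);print(W);E=np.diff(np.vstack([W,W[:1]]),axis=0);print(np.linalg.norm(E,axis=1),np.degrees(np.arctan2(E[:,1],E[:,0])),W.mean(0))
# barrel top end
for nm,c,p in [('top',t,(200.9,289.1)),('scene',s,(260+376/3.5,145+52/3.5))]:
    print(nm,p,plane(c,*p,.293))
print(tri(t,(200.9,289.1),s,(260+376/3.5,145+52/3.5)))
E
python3 m3.py
python3 - <<'E'
from h import *
for n,r in (('top',(185,260,265,315)),('scene',(335,145,395,205))):
    c=cv2.imread(f'pics/{n}0.png')[r[1]:r[3],r[0]:r[2]]
    cv2.imwrite(f'pics/b_{n}.png',cv2.resize(c,None,fx=9,fy=9,interpolation=cv2.INTER_CUBIC))
E
```

```text
180 ((298.1558837890625, 264.2779846191406), (49.71641540527344, 50.0053825378418), 33.597923278808594)
180 ((328.5179138183594, 253.67953491210938), (34.83713912963867, 42.62754440307617), 92.5264892578125)
mark [ 0.59154011 -0.00932958  0.06      ] [ 0.59341998 -0.00971309  0.06      ] (array([ 0.59185405, -0.00884039,  0.05744878]), np.float64(0.0006528467416921975))
((291.68798828125, 270.21600341796875), (108.76235961914062, 93.02043914794922), 10.30484676361084) [[229.86398 306.24802]
 [246.504   214.728  ]
 [353.512   234.18399]
 [336.87198 325.704  ]]
[[ 0.48594136  0.16117028  0.044     ]
 [ 0.71725561  0.12573307  0.044     ]
 [ 0.66934199 -0.14602172  0.044     ]
 [ 0.44199512 -0.10605319  0.044     ]]
[0.23401298 0.27594634 0.23083345 0.27081295] [ -8.70995963 -99.99916444 170.02905282  80.66101562] [0.57863352 0.00870711 0.044     ]
top (200.9, 289.1) [0.52791605 0.1621437  0.293     ]
scene (367.42857142857144, 159.85714285714286) [0.53788768 0.15742151 0.293     ]
(array([0.52815049, 0.16640987, 0.28012433]), np.float64(0.001001840736492585))
```

View pics/b_top.png

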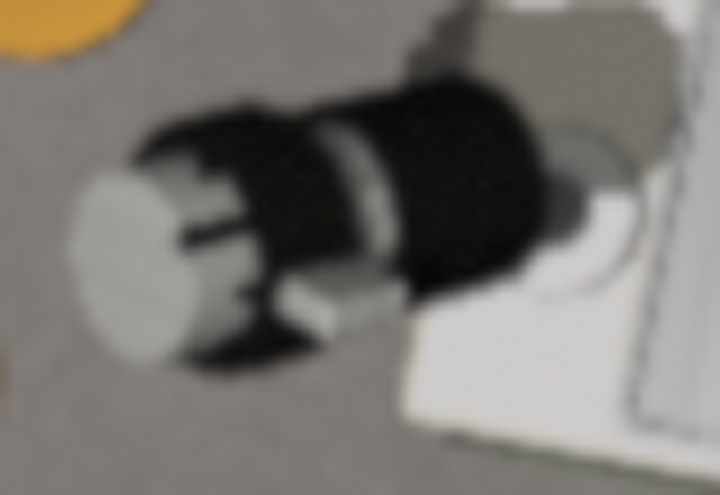

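View pics/b_scene.png

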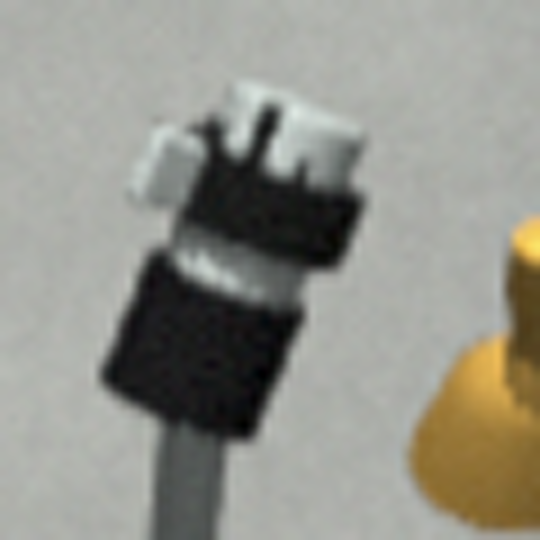

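```bash
cat >> h.py <<'E'
def frame(mark,th):
    d=np.array([np.cos(th),np.sin(th),0]);k=np.radians(40)
    z=np.sin(k)*d+np.array([0,0,np.cos(k)]);x=-np.cos(k)*d+np.array([0,0,np.sin(k)])
    o=np.array([mark[0],mark[1],.27])+.168*d
    return o,np.c_[x,np.cross(z,x),z]
E
cat > m4.py <<'E'
from h import *
t=cam('top');s=cam('scene')
M=(.5923,-.0094)
for deg in (108,109,110,111,112):
    o,R=frame(M,np.radians(deg))
    print(deg,o.round(4),'end',[proj(c,o+R[:,2]*.03).round(1).tolist() for c in (t,s)])
o,R=frame(M,np.radians(110))
for nm,c in (('top',t),('scene',s)):
    im=cv2.resize(c['img'],None,fx=4,fy=4,interpolation=cv2.INTER_CUBIC)
    def dot(p,col):
        u=proj(c,o+R@np.array(p)); cv2.circle(im,tuple(int(v*4+2) for v in u),2,col,-1)
    for a in range(0,360,15):
        ca,sa=np.cos(np.radians(a)),np.sin(np.radians(a))
        dot((.022*ca,.022*sa,.03),(0,0,255));dot((.026*ca,.026*sa,-.07),(0,255,0))
    dot((.0255,0,.029),(255,0,255));dot((.0255,0,.012),(255,0,255))
    for L in (-1.3,-.65): dot((.045*np.cos(L),.045*np.sin(L),0),(255,255,0) if L<-1 else (0,255,255))
    p=proj(c,o).astype(int)*4; cv2.imwrite(f'pics/o_{nm}.png',cv2.resize(im[p[1]-160:p[1]+160,p[0]-180:p[0]+180],None,fx=2,fy=2))
E
python3 m4.py
```

```text
108 [0.5404 0.1504 0.27  ] end [[197.7, 285.7], [369.8, 157.4]]
109 [0.5376 0.1494 0.27  ] end [[198.2, 287.3], [368.8, 156.9]]
110 [0.5348 0.1485 0.27  ] end [[198.7, 288.9], [367.7, 156.4]]
111 [0.5321 0.1474 0.27  ] end [[199.2, 290.5], [366.7, 156.0]]
112 [0.5294 0.1464 0.27  ] end [[199.7, 292.0], [365.6, 155.5]]
```

View pics/o_top.png

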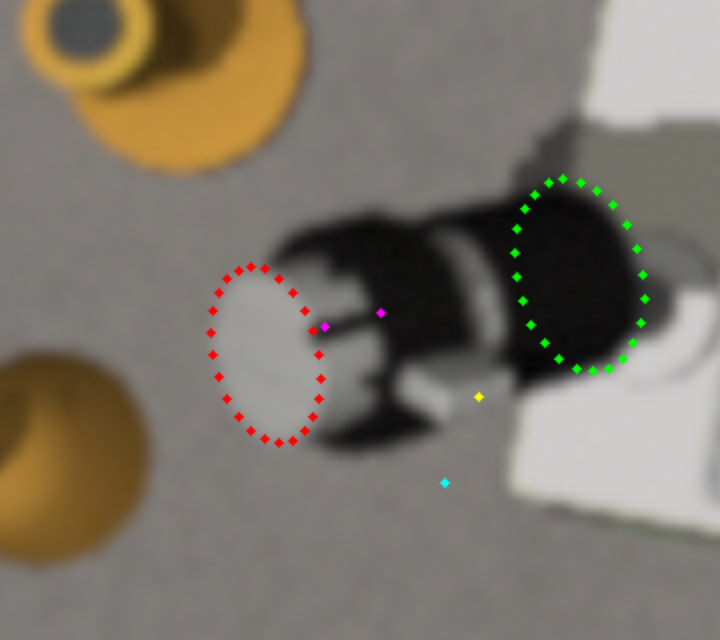

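View pics/o_scene.png

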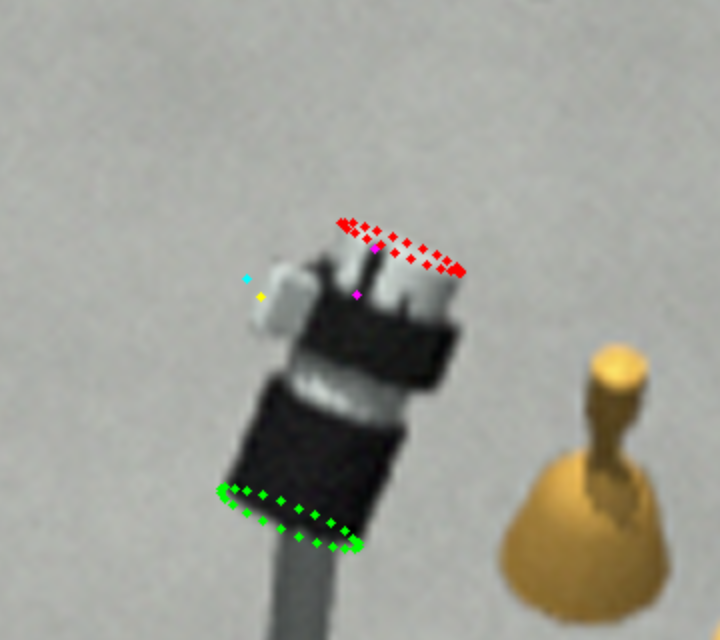

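Tall stick confirmed: triangulated height is 150 mm at (0.595, -0.365), and the crop shows brass colour. The lug sits near the 0.65 click, so the collar needs about +37° counter-clockwise. Moving above the stick.

Request:
{"fn": "move_arm", "kwargs": {"linear": [[30, -4, 0], [80, -10, 0], [130, -16, 0], [180, -22, 0], [230, -28, 0], [280, -34, 0], [330, -40, 0], [380, -46, 0], [430, -53, 0], [475, -58, 0], [498, -61, 0], [498, -61, 0]], "dr": [[0, 0, 0], [0, 0, 0], [0, 0, 0], [0, 0, 0], [0, 0, 0], [0, 0, 0], [0, 0, 0], [0, 0, 0], [0, 0, 0], [0, 0, 0], [0, 0, 0], [0, 0, 0]], "grip": 1.0, "squeeze": 40}}

```text
time_s: 1.75
position: [0.5969, -0.3638, 0.2495]
tcp_rot: [[0.974, 0.226, 0.0], [0.226, -0.974, 0.001], [0.0, -0.001, -1.0]]
force: [-0.3, -1.2, 0.2]
grip_width: 0.0851
```

```bash
cat >> h.py <<'E'
import json
def log():
    s=ctrl.sense(); open('log.jsonl','a').write(json.dumps([list(map(float,s['joint_positions'])),list(map(float,s['position'])),np.array(s['tcp_rot']).tolist()])+'\n')
    print('t',round(s['time_s'],2),'p',np.round(s['position'],4),'q',np.round(s['joint_positions'],3),'F',np.round(s['force'],1),'w',round(s['grip_width'],4))
    return s
def tool(s,target): return np.array(s['tcp_rot']).T@(np.array(target)-np.array(s['position']))*1000
E
python3 - <<'E'
from h import *
s=log(); print(tool(s,(.595,-.3648,.138)))
c=cam('wrist','w1.png')
print(proj(c,(.595,-.3648,.15)))
E
```

```text
t 1.75 p [ 0.5969 -0.3638  0.2495] q [-0.614  0.63   1.214  0.     1.298  0.729] F [-0.3 -1.2  0.2] w 0.0851
[ -2.14737516   0.61857146 111.48309237]
[313.73981647 256.48901216]
```

View pics/w1.png

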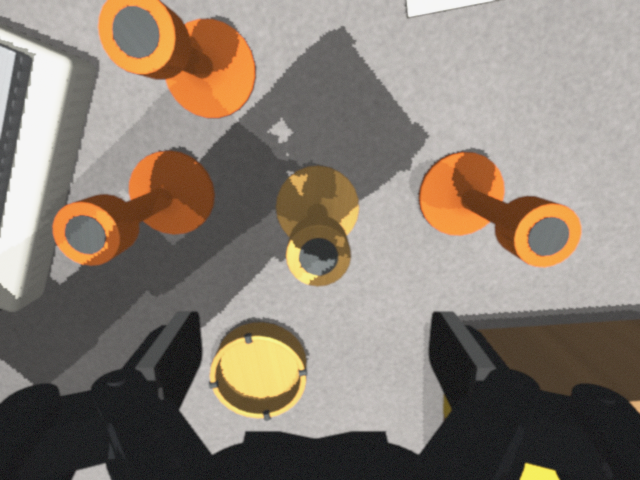

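The wrist view shows the brass cup at (319,257) between the open fingers. Orange sticks stand at (87,235) and (545,235), both clear of the jaws. Descending.

Request:
{"fn": "move_arm", "kwargs": {"linear": [[-2, 2, 30], [-2, 2, 65], [-2, 2, 95], [-2, 2, 108], [-2, 2, 111], [-2, 2, 111]], "dr": [[0, 0, 0], [0, 0, 0], [0, 0, 0], [0, 0, 0], [0, 0, 0], [0, 0, 0]]}}

```text
time_s: 2.4
position: [0.593, -0.3687, 0.1403]
tcp_rot: [[0.975, 0.222, 0.001], [0.222, -0.975, -0.001], [0.001, 0.001, -1.0]]
force: [-1.3, -0.3, 0.2]
grip_width: 0.0852
```

Run:
```python
from h import *
s=log()
c=cam('wrist','w2.png')
```

```text
t 2.4 p [ 0.593  -0.3687  0.1403] q [-0.623  0.73   1.313 -0.     1.097  0.724] F [-1.3 -0.3  0.2] w 0.0852
```

View pics/w2.png

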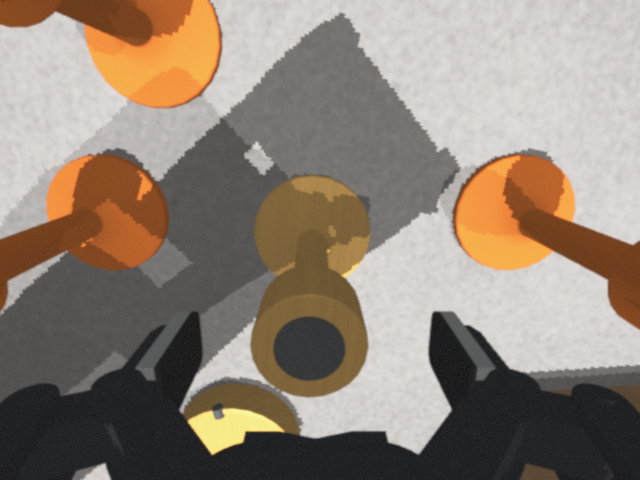

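Request:
{"fn": "move_arm", "kwargs": {"linear": [[0, -2, 2], [0, -2, 2], [0, -2, 2], [0, -2, 2], [0, -2, 2], [0, -2, 2], [0, -2, 2], [0, -2, 2]], "dr": [[0, 0, 0], [0, 0, 0], [0, 0, 0], [0, 0, 0], [0, 0, 0], [0, 0, 0], [0, 0, 0], [0, 0, 0]], "grip": 0.0, "squeeze": 60}}

```text
time_s: 3.25
position: [0.5929, -0.3664, 0.1381]
tcp_rot: [[0.975, 0.223, 0.001], [0.223, -0.975, -0.001], [0.001, 0.001, -1.0]]
force: [0.3, -0.6, 5.7]
grip_width: 0.0382
```

Run:
```python
from h import *
s=log()
```

```text
t 3.25 p [ 0.5929 -0.3664  0.1381] q [-0.62   0.731  1.319 -0.     1.091  0.726] F [ 0.3 -0.6  5.7] w 0.0382
```

Gripped at 38 mm. Lifting above the orange sticks.

Request:
{"fn": "move_arm", "kwargs": {"linear": [[0, 0, -5], [0, 0, -20], [0, 0, -45], [0, 0, -75], [0, 0, -105], [0, 0, -135], [0, 0, -165], [0, 0, -190], [0, 0, -205], [0, 0, -212], [0, 0, -215], [0, 0, -215]], "dr": [[0, 0, 0], [0, 0, 0], [0, 0, 0], [0, 0, 0], [0, 0, 0], [0, 0, 0], [0, 0, 0], [0, 0, 0], [0, 0, 0], [0, 0, 0], [0, 0, 0], [0, 0, 0]]}}

```text
time_s: 4.45
position: [0.5924, -0.366, 0.3519]
tcp_rot: [[0.975, 0.223, -0.001], [0.223, -0.975, 0.001], [-0.001, -0.001, -1.0]]
force: [-0.8, 0.6, -4.3]
grip_width: 0.0378
```

Run:
```python
from h import *
s=log(); print(tool(s,(.5925,-.0095,.355)))
c=cam('wrist','w3.png'); cam('scene','s3.png')
```

```text
t 4.45 p [ 0.5924 -0.366   0.3519] q [-0.62   0.566  1.077  0.     1.499  0.726] F [-0.8  0.6 -4.3] w 0.0378
[  79.57677703 -347.48893635   -2.95653008]
```

View pics/s3.png

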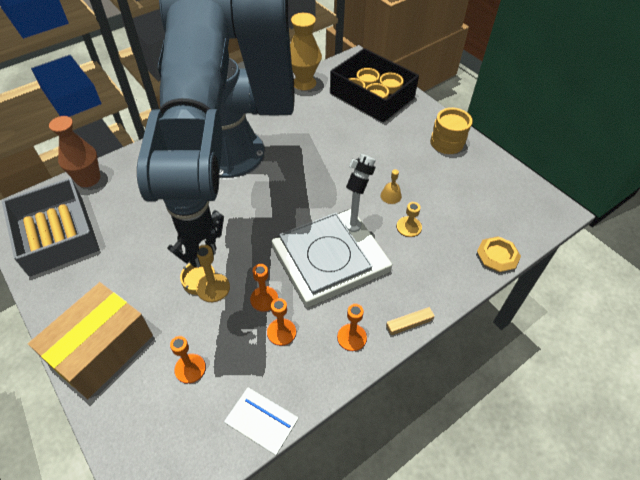

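View pics/w3.png

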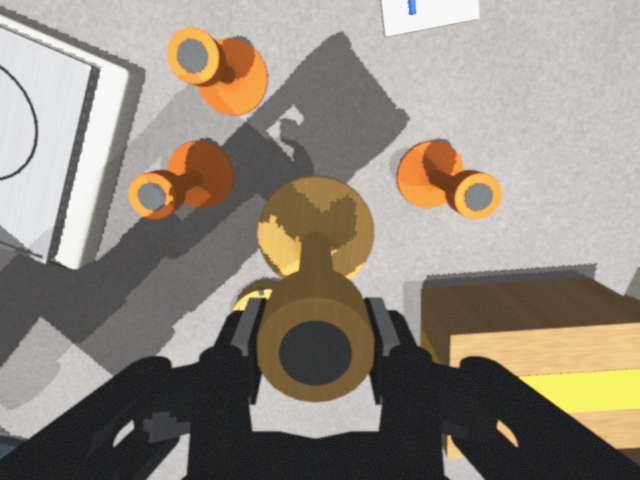

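The stick is held upright with its foot clear of the oranges. Carrying it to above the circle.

Request:
{"fn": "move_arm", "kwargs": {"linear": [[2, -8, 0], [7, -30, 0], [14, -62, 0], [22, -98, 0], [30, -135, 0], [38, -172, 0], [46, -209, 0], [55, -246, 0], [63, -282, 0], [71, -316, 0], [76, -339, 0], [78, -347, 0]], "dr": [[0, 0, 0], [0, 0, 0], [0, 0, 0], [0, 0, 0], [0, 0, 0], [0, 0, 0], [0, 0, 0], [0, 0, 0], [0, 0, 0], [0, 0, 0], [0, 0, 0], [0, 0, 0]]}}

```text
time_s: 5.75
position: [0.5907, -0.0078, 0.3521]
tcp_rot: [[0.974, 0.225, -0.0], [0.225, -0.974, 0.001], [-0.0, -0.001, -1.0]]
force: [0.1, -0.0, -4.6]
grip_width: 0.038
```

Request:
{"fn": "move_arm", "kwargs": {"linear": [[0, 0, 0], [0, 0, 8], [0, 0, 25], [0, 0, 45], [0, 0, 65], [0, 0, 82], [0, 0, 90], [0, 0, 90]], "dr": [[0, 0, 0], [0, 0, 0], [0, 0, 0], [0, 0, 0], [0, 0, 0], [0, 0, 0], [0, 0, 0], [0, 0, 0]]}}

```text
time_s: 6.55
position: [0.5908, -0.0112, 0.261]
tcp_rot: [[0.975, 0.222, -0.002], [0.222, -0.975, 0.0], [-0.002, -0.001, -1.0]]
force: [0.1, 0.5, -3.7]
grip_width: 0.0377
```

Run:
```python
from h import *
s=log(); print(tool(s,(.5925,-.0095,.1985)))
c=cam('wrist','w4.png'); cam('scene','s4.png')
```

```text
t 6.55 p [ 0.5908 -0.0112  0.261 ] q [-0.098  0.416  1.528 -0.     1.2    1.249] F [ 0.1  0.5 -3.7] w 0.0377
[ 2.21951258 -1.27736706 62.50948618]
```

View pics/s4.png

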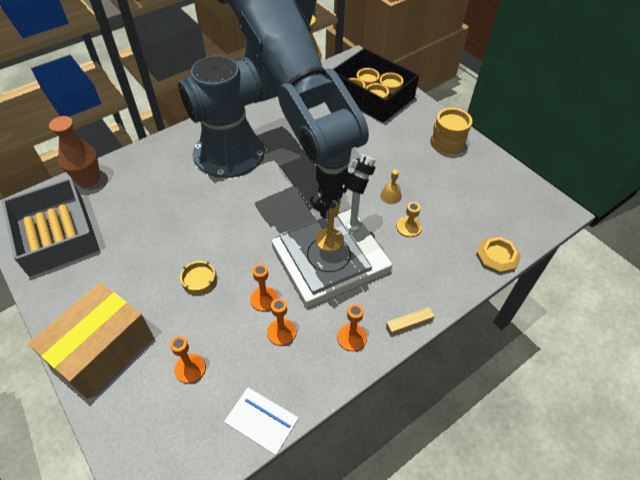

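View pics/w4.png

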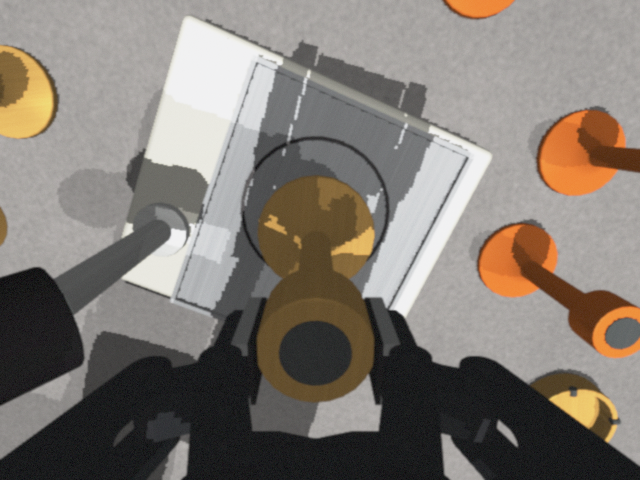

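Run:
```python
from h import *
c=cam('wrist')
im=c['img'];
print('circle L/R/top', [plane(c,*p,.06).round(4).tolist() for p in ((243,208),(388,208),(317,137))])
```

```text
circle L/R/top [[0.5843, 0.0489, 0.06], [0.6118, -0.0717, 0.06], [0.6553, 0.0004, 0.06]]
```

Request:
{"fn": "move_arm", "kwargs": {"linear": [[1, -1, 12], [1, -1, 28], [1, -1, 42], [1, -1, 52], [1, -1, 57], [1, -1, 58], [1, -1, 58]], "dr": [[0, 0, 0], [0, 0, 0], [0, 0, 0], [0, 0, 0], [0, 0, 0], [0, 0, 0], [0, 0, 0]]}}

```text
time_s: 7.4
position: [0.5922, -0.0093, 0.2046]
tcp_rot: [[0.975, 0.223, 0.001], [0.223, -0.975, -0.0], [0.001, 0.0, -1.0]]
force: [0.2, 0.9, -4.5]
grip_width: 0.038
```

Request:
{"fn": "move_arm", "kwargs": {"linear": [[2, 0, 2], [2, 0, 4], [2, 0, 5], [2, 0, 6], [2, 0, 6]], "dr": [[0, 0, 0], [0, 0, 0], [0, 0, 0], [0, 0, 0], [0, 0, 0]]}}

```text
time_s: 7.9
position: [0.5939, -0.0088, 0.1983]
tcp_rot: [[0.975, 0.223, -0.0], [0.223, -0.975, -0.0], [-0.0, 0.0, -1.0]]
force: [-0.1, -0.4, -3.9]
grip_width: 0.038
```

Run:
```python
from h import *
s=log()
```

```text
t 7.9 p [ 0.5939 -0.0088  0.1983] q [-0.093  0.486  1.585 -0.     1.071  1.253] F [-0.1 -0.4 -3.9] w 0.038
```

Request:
{"fn": "move_arm", "kwargs": {"linear": [[0, 0, 0.5], [0, 0, 1], [0, 0, 1]], "dr": [[0, 0, 0], [0, 0, 0], [0, 0, 0]]}}

```text
time_s: 8.2
position: [0.5942, -0.0089, 0.1981]
tcp_rot: [[0.975, 0.223, 0.001], [0.223, -0.975, -0.0], [0.001, 0.0, -1.0]]
force: [-1.7, 0.1, 5.8]
grip_width: 0.038
```

Contact is made: Fz went from −4 to +6 N. Releasing.

Request:
{"fn": "move_arm", "kwargs": {"linear": [[0, 0, 0], [0, 0, 0], [0, 0, 0], [0, 0, 0], [0, 0, 0], [0, 0, 0]], "dr": [[0, 0, 0], [0, 0, 0], [0, 0, 0], [0, 0, 0], [0, 0, 0], [0, 0, 0]], "grip": 0.9}}

```text
time_s: 8.8
position: [0.594, -0.0088, 0.1973]
tcp_rot: [[0.975, 0.223, 0.0], [0.223, -0.975, 0.0], [0.0, -0.0, -1.0]]
force: [0.3, 0.4, 0.5]
grip_width: 0.0768
```

Run:
```python
from h import *
s=log()
c=cam('wrist','w5.png')
```

```text
t 8.8 p [ 0.594  -0.0088  0.1973] q [-0.093  0.487  1.586  0.     1.069  1.253] F [0.3 0.4 0.5] w 0.0768
```

View pics/w5.png

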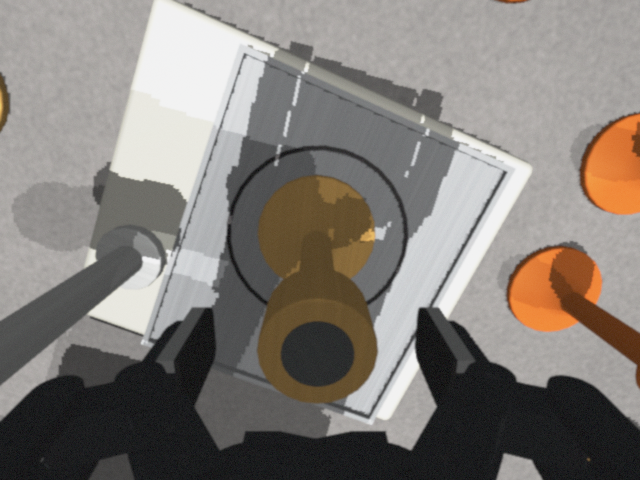

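The stick stands centred in the circle: foot at (317,232), circle centre at about (317,235). Retreating straight up.

Request:
{"fn": "move_arm", "kwargs": {"linear": [[0, 0, -10], [0, 0, -30], [0, 0, -55], [0, 0, -85], [0, 0, -120], [0, 0, -155], [0, 0, -190], [0, 0, -215], [0, 0, -230], [0, 0, -230]], "dr": [[0, 0, 0], [0, 0, 0], [0, 0, 0], [0, 0, 0], [0, 0, 0], [0, 0, 0], [0, 0, 0], [0, 0, 0], [0, 0, 0], [0, 0, 0]], "grip": 1.0}}

```text
time_s: 9.85
position: [0.5942, -0.0088, 0.4302]
tcp_rot: [[0.975, 0.223, 0.005], [0.223, -0.975, -0.0], [0.004, 0.001, -1.0]]
force: [-0.9, 0.1, -0.8]
grip_width: 0.0855
```

```bash
cat > kin.py <<'E'
from h import *
from scipy.optimize import least_squares
from scipy.spatial.transform import Rotation as Rn
def fk(q,p):
    h,a1,lat,l2,e,l3,L=p
    Rz=lambda a:Rn.from_euler('z',a).as_matrix();Ry=lambda a:Rn.from_euler('y',a).as_matrix()
    R=Rz(q[0]);P=R@np.array([a1,lat,h])
    R=R@Ry(q[1]);P=P+R@np.array([0,0,l2])
    R=R@Ry(q[2]);P=P+R@np.array([e,0,l3])
    R=R@Rz(q[3])@Ry(q[4]);P=P+R@np.array([0,0,L])
    return P,R@Rz(q[5]+np.pi/2)
D=[json.loads(l) for l in open('log.jsonl')]
D.append([[-1.431,.351,1.652,0,1.139,-.085],[.1226,-.5359,.2499],[[.9748,.2229,0],[.2229,-.9748,0],[0,0,-1]]])
def res(p): return np.concatenate([(fk(d[0],p)[0]-d[1])*1000 for d in D]+[(p-p0)*np.array([.3]*7)])
p0=np.array([.18,0,.05,.45,0,.4,.25])
r=least_squares(res,p0); P=r.x
if __name__=='__main__':
    log()
    print(P.round(4),np.abs(r.fun).max(),[np.abs(fk(d[0],P)[1]-d[2]).max().round(3) for d in D])
E
python3 kin.py
```

```text
t 9.85 p [ 0.5942 -0.0088  0.4302] q [-0.093  0.321  1.259  0.     1.557  1.253] F [-0.9  0.1 -0.8] w 0.0855
[ 2.509e-01 -1.000e-04  4.650e-02  4.875e-01  4.070e-02  4.378e-01
  2.383e-01] 0.18072909964080008 [np.float64(0.0), np.float64(0.0), np.float64(0.0), np.float64(0.0), np.float64(0.0), np.float64(0.0), np.float64(0.0), np.float64(0.0)]
```

```bash
cat > ik.py <<'E'
from kin import *
lo=np.array([-2.75,-.79,.01,-1.57,.07,-2.87]);hi=np.array([2.75,2.1,2.65,4.71,3.14,2.87])
o,Rb=frame((.593,-.0095),np.radians(110))
def target(phi):
    y=np.cos(phi)*Rb[:,0]+np.sin(phi)*Rb[:,1];z=-Rb[:,2]
    return np.c_[np.cross(y,z),y,z]
def ik(p,R,q0):
    f=lambda q:np.concatenate([(fk(q,P)[0]-p)*10,(fk(q,P)[1]-R).ravel()])
    r=least_squares(f,np.clip(q0,lo+1e-3,hi-1e-3),bounds=(lo,hi)); return r.x,r.cost
if __name__=='__main__':
    rng=np.random.default_rng(0)
    for d in range(-180,180,20):
        S=[]
        for k in range(14):
            q0=np.array([.3,.4,1.5,rng.uniform(-1.5,4.7),rng.uniform(.2,3),rng.uniform(-2.8,2.8)])
            q,c=ik(o,target(np.radians(d)),q0)
            if c<1e-7 and not any(np.allclose(q,x,atol=.02) for x in S): S.append(q)
        print(d,[x.round(2).tolist() for x in S])
E
python3 ik.py
```

```text
-180 [[0.47, 0.42, 1.65, -0.73, 1.27, -1.15]]
-160 [[0.47, 0.42, 1.65, -0.73, 1.27, -1.5]]
-140 [[0.47, 0.42, 1.65, -0.73, 1.27, -1.85]]
-120 [[0.47, 0.42, 1.65, -0.73, 1.27, -2.2]]
-100 [[0.47, 0.42, 1.65, -0.73, 1.27, -2.54]]
-80 []
-60 []
-40 [[0.47, 0.42, 1.65, -0.73, 1.27, 2.69]]
-20 [[0.47, 0.42, 1.65, -0.73, 1.27, 2.34]]
0 [[0.47, 0.42, 1.65, -0.73, 1.27, 1.99]]
20 [[0.47, 0.42, 1.65, -0.73, 1.27, 1.64]]
40 [[0.47, 0.42, 1.65, -0.73, 1.27, 1.29]]
60 [[0.47, 0.42, 1.65, -0.73, 1.27, 0.95]]
80 [[0.47, 0.42, 1.65, -0.73, 1.27, 0.6]]
100 [[0.47, 0.42, 1.65, -0.73, 1.27, 0.25]]
120 [[0.47, 0.42, 1.65, -0.73, 1.27, -0.1]]
140 [[0.47, 0.42, 1.65, -0.73, 1.27, -0.45]]
160 [[0.47, 0.42, 1.65, -0.73, 1.27, -0.8]]
```

Run:
```python
from ik import *
s=ctrl.sense();R0=np.array(s['tcp_rot'])
for d in (53,60):
    T=target(np.radians(d));p=o+.2*Rb[:,2]
    rv=Rn.from_matrix(R0.T@T).as_rotvec(degrees=True)
    print(d,'lin',tool(s,p).round(1),'rv',rv.round(2),np.linalg.norm(rv),'world',p)
    print(ik(p,T,np.array(s['joint_positions'])))
```

```text
53 lin [ -38.1 -293.9    6.4] rv [-38.33 -16.48 -57.66] 71.17349880373095 world [0.49157135 0.26917292 0.42320889]
(array([ 0.68785767,  0.36979069,  1.34262202, -0.65544822,  1.67434956,
        0.99760137]), np.float64(4.949165461862938e-25))
60 lin [ -38.1 -293.9    6.4] rv [-37.67 -19.   -64.34] 76.93969179626139 world [0.49157135 0.26917292 0.42320889]
(array([ 0.68785767,  0.36979069,  1.34262202, -0.65544822,  1.67434956,
        0.87542832]), np.float64(5.549933256114252e-23))
```

Request:
{"fn": "move_arm", "kwargs": {"linear": [[-2, -12, -8], [-4, -36, -16], [-8, -64, -22], [-12, -92, -26], [-16, -120, -28], [-20, -148, -28], [-24, -176, -26], [-27, -204, -22], [-31, -232, -16], [-35, -262, -8], [-37, -284, 0], [-38, -294, 6]], "dr": [[-1.6, -0.7, -2.4], [-4.7, -2.0, -7.1], [-8.3, -3.6, -12.5], [-12.0, -5.1, -18.0], [-15.6, -6.7, -23.5], [-19.3, -8.3, -29.0], [-23.0, -9.9, -34.5], [-26.6, -11.4, -40.0], [-30.3, -13.0, -45.5], [-34.1, -14.7, -51.3], [-37.0, -15.9, -55.7], [-38.3, -16.5, -57.7]]}}

```text
time_s: 11.05
position: [0.4902, 0.271, 0.4196]
tcp_rot: [[0.348, 0.912, 0.217], [0.781, -0.154, -0.605], [-0.518, 0.38, -0.766]]
force: [0.3, 0.0, -0.1]
grip_width: 0.0856
```

Run:
```python
from ik import *
s=log()
c=cam('wrist','w6.png');cam('scene','s6.png');cam('top','t6.png')
print(proj(c,o+.03*Rb[:,2]),proj(c,o))
```

```text
t 11.05 p [0.4902 0.271  0.4196] q [ 0.689  0.372  1.347 -0.654  1.672  0.993] F [ 0.3  0.  -0.1] w 0.0856
[318.8504324  227.38018146] [318.59275853 218.3527595 ]
```

View pics/w6.png

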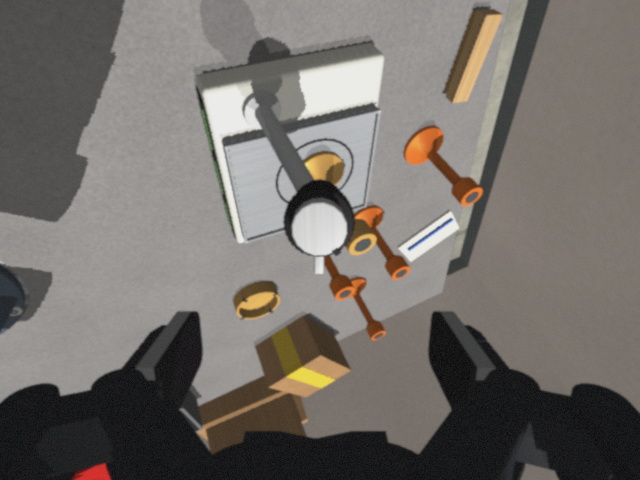

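View pics/s6.png

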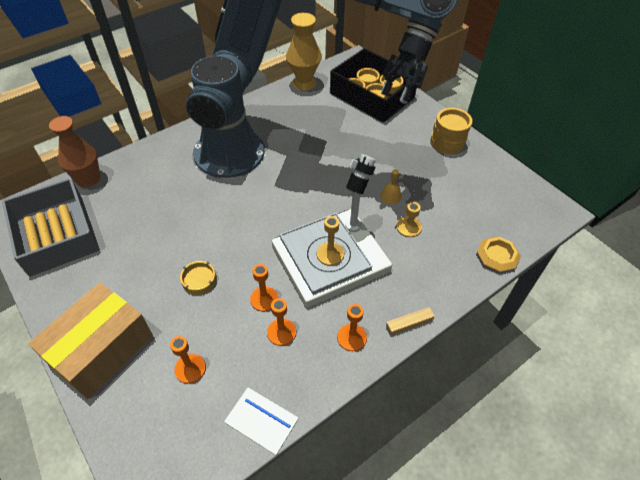

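Run:
```python
from ik import *
s=ctrl.sense();c=cam('wrist')
im=c['img'];x0,y0=270,165
cr=im[y0:290,x0:370]
m=(cr.min(axis=2)>140).astype(np.uint8)*255
n,l,st,ce=cv2.connectedComponentsWithStats(m)
for i in range(1,n):
    if st[i,4]>30: print(st[i],ce[i]+[x0,y0])
k=max([i for i in range(1,n)],key=lambda i:-np.hypot(*(ce[i]+[x0,y0]-[319,228])))
ct=max(cv2.findContours((l==k).astype(np.uint8),cv2.RETR_EXTERNAL,cv2.CHAIN_APPROX_NONE)[0],key=len)
print(cv2.fitEllipse(ct))
cv2.imwrite('pics/w6c.png',cv2.resize(cr,None,fx=5,fy=5,interpolation=cv2.INTER_CUBIC))
print('to collar+60:',tool(s,o+.06*Rb[:,2]).round(1),'rot',Rn.from_matrix(np.array(s['tcp_rot']).T@target(np.radians(53))).as_rotvec(degrees=True).round(2))
```

```text
[  0   0  16  66 633] [274.90995261 201.3728278 ]
[ 66   0  15  23 125] [343.752 174.824]
[ 71   0  27  41 722] [355.86288089 184.88642659]
[  8   3  17  31 315] [284.65396825 184.45714286]
[ 83   6  17  41 121] [365.28099174 195.08264463]
[   0   36   76   89 4702] [306.34985113 247.12675457]
[ 61  81  39  44 790] [353.52531646 263.30632911]
((36.5615348815918, 83.16192626953125), (64.91632080078125, 99.53408813476562), 25.376840591430664)
to collar+60: [ -1.2   2.  138.2] rot [-0.28  0.04  0.21]
```

View pics/w6c.png

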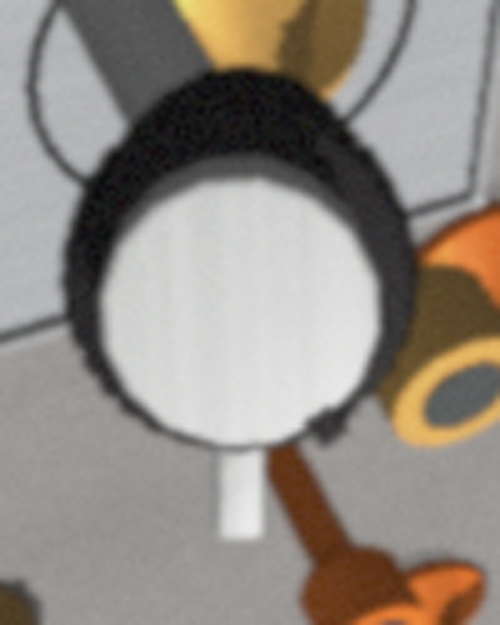

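Disc centre is at (318.2,227.2) against a predicted (318.9,227.4), so the barrel fix is good. The rib lies 37° counter-clockwise of the lug. Approaching along the axis.

Request:
{"fn": "move_arm", "kwargs": {"linear": [[0, 0, 10], [-1, 1, 35], [-1, 1, 65], [-1, 1, 95], [-1, 1, 115], [-1, 1, 128], [-1, 1, 135], [-1, 1, 138], [-1, 1, 138]], "dr": [[0, 0, 0], [0, 0, 0], [0, 0, 0], [0, 0, 0], [0, 0, 0], [0, 0, 0], [0, 0, 0], [0, 0, 0], [0, 0, 0]]}}

```text
time_s: 12.15
position: [0.5219, 0.1851, 0.3166]
tcp_rot: [[0.354, 0.91, 0.216], [0.781, -0.16, -0.603], [-0.514, 0.382, -0.768]]
force: [0.1, -0.6, 0.8]
grip_width: 0.0853
```

Run:
```python
from ik import *
s=log()
c=cam('wrist','w7.png');cam('scene','s7.png')
print(proj(c,o+.03*Rb[:,2]))
print('to collar:',tool(s,o).round(1),'rot',Rn.from_matrix(np.array(s['tcp_rot']).T@target(np.radians(53))).as_rotvec(degrees=True).round(2))
```

```text
t 12.15 p [0.5219 0.1851 0.3166] q [ 0.537  0.387  1.575 -0.694  1.391  1.037] F [ 0.1 -0.6  0.8] w 0.0853
[315.14157591 301.86802608]
to collar: [ 0.1  0.5 60.9] rot [-0.23 -0.01  0.15]
```

View pics/w7.png

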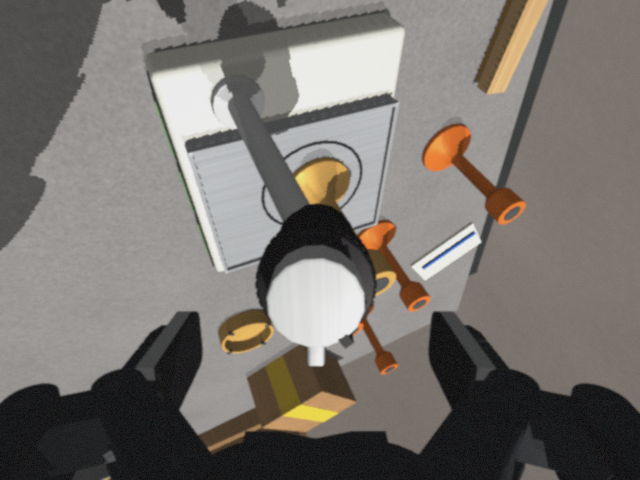

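View pics/s7.png

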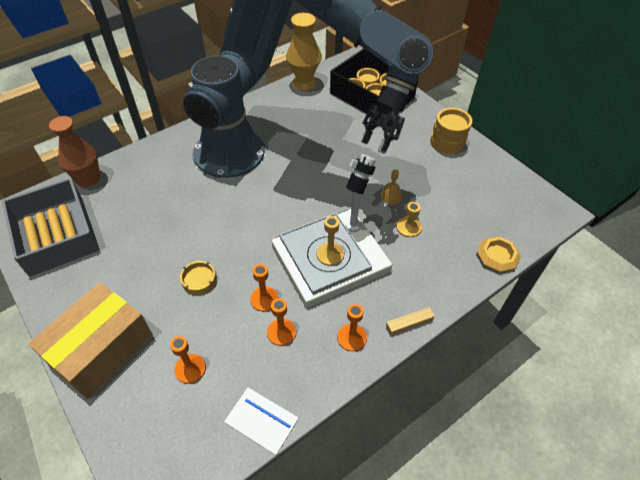

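Disc centre is at (316,299), centred between the jaws at about 316, and the lug at (317,355) is clear of both fingers. Going in.

Request:
{"fn": "move_arm", "kwargs": {"linear": [[0, 0, 10], [0, 0, 25], [0, 0, 40], [0, 0, 52], [0, 0, 59], [0, 0, 62], [0, 0, 62], [0, 0, 62]], "dr": [[0, 0, 0], [0, 0, 0], [0, 0, 0], [0, 0, 0], [0, 0, 0], [0, 0, 0], [0, 0, 0], [0, 0, 0]]}}

```text
time_s: 13.05
position: [0.5352, 0.1479, 0.269]
tcp_rot: [[0.353, 0.91, 0.217], [0.781, -0.16, -0.603], [-0.514, 0.382, -0.768]]
force: [-0.5, 0.4, 0.6]
grip_width: 0.0856
```

Run:
```python
from ik import *
s=log()
c=cam('wrist','w8.png');cam('scene','s8.png')
print(proj(c,o+.03*Rb[:,2]))
print('to collar:',tool(s,o).round(1))
```

```text
t 13.05 p [0.5352 0.1479 0.269 ] q [ 0.469  0.421  1.65  -0.729  1.268  1.061] F [-0.5  0.4  0.6] w 0.0856
[315.57239691 398.45959191]
to collar: [-0.   0.6 -1. ]
```

View pics/w8.png

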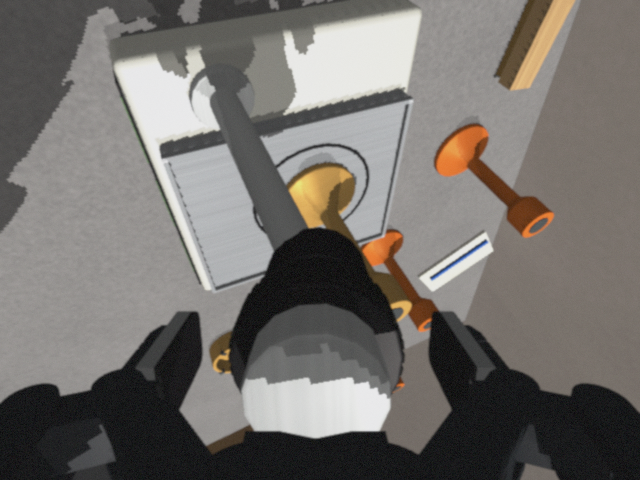

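Request:
{"fn": "move_arm", "kwargs": {"linear": [[0, 0, 0], [0, 0, 0], [0, 0, 0], [0, 0, 0], [0, 0, 0], [0, 0, 0]], "dr": [[0, 0, 0], [0, 0, 0], [0, 0, 0], [0, 0, 0], [0, 0, 0], [0, 0, 0]], "grip": 0.0, "squeeze": 40}}

```text
time_s: 13.75
position: [0.5355, 0.148, 0.2693]
tcp_rot: [[0.354, 0.91, 0.218], [0.782, -0.16, -0.603], [-0.514, 0.383, -0.768]]
force: [0.7, 4.3, 5.4]
grip_width: 0.0563
```

Run:
```python
from h import *
s=log(); print(s['wrist_torque'], 'F tool',np.array(s['tcp_rot']).T@s['force'])
```

```text
t 13.75 p [0.5355 0.148  0.2693] q [ 0.469  0.421  1.649 -0.73   1.267  1.061] F [0.7 4.3 5.4] w 0.0563
[ 0.16320481 -0.26967058  0.23520208] F tool [ 0.86625573  2.02156016 -6.60398081]
```

Request:
{"fn": "move_arm", "kwargs": {"linear": [[0, 0, 0], [0, 0, 0], [0, 0, 0], [0, 0, 0], [0, 0, 0], [0, 0, 0]], "dr": [[0, 0, -2], [0, 0, -5], [0, 0, -9], [0, 0, -13], [0, 0, -17], [0, 0, -20]]}}

```text
time_s: 14.35
position: [0.5352, 0.148, 0.2692]
tcp_rot: [[0.018, 0.976, 0.217], [0.789, 0.119, -0.603], [-0.615, 0.182, -0.768]]
force: [-1.5, 2.7, 6.4]
grip_width: 0.0571
```

Run:
```python
from h import *
s=log(); print(s['wrist_torque'], 'F tool',np.array(s['tcp_rot']).T@s['force'], 'T',np.array(s['tcp_rot']).T@s['wrist_torque'])
```

```text
t 14.35 p [0.5352 0.148  0.2692] q [ 0.469  0.421  1.65  -0.729  1.268  0.709] F [-1.5  2.7  6.4] w 0.0571
[ 0.15204048 -0.02120777  0.05109404] F tool [-1.81210881  0.01010344 -6.89707725] T [-0.04534131  0.15517074  0.00654859]
```

Request:
{"fn": "move_arm", "kwargs": {"linear": [[0, 0, 0], [0, 0, 0], [0, 0, 0], [0, 0, 0], [0, 0, 0], [0, 0, 0], [0, 0, 0], [0, 0, 0]], "dr": [[0, 0, -3], [0, 0, -7], [0, 0, -11], [0, 0, -14], [0, 0, -16], [0, 0, -17], [0, 0, -17], [0, 0, -17]]}}

```text
time_s: 15.15
position: [0.535, 0.148, 0.2692]
tcp_rot: [[-0.265, 0.94, 0.216], [0.72, 0.342, -0.603], [-0.641, -0.004, -0.768]]
force: [-4.1, 3.9, 6.5]
grip_width: 0.0567
```

```bash
cat > look.py <<'E'
import sys
from h import *
s=log(); R=np.array(s['tcp_rot']);print('F tool',R.T@s['force'], 'T',R.T@s['wrist_torque'])
outs=[]
for n,r in (('top',(175,255,265,315)),('scene',(325,140,415,200))):
    c=cam(n,f'{n}_{sys.argv[1]}.png')['img'][r[1]:r[3],r[0]:r[2]]
    outs.append(cv2.resize(c,(400,267),interpolation=cv2.INTER_CUBIC))
cv2.imwrite(f'pics/look_{sys.argv[1]}.png',np.hstack(outs))
E
python3 look.py a
```

```text
t 15.15 p [0.535  0.148  0.2692] q [ 0.469  0.421  1.65  -0.729  1.268  0.415] F [-4.1  3.9  6.5] w 0.0567
F tool [-0.26437356 -2.5402421  -8.22588855] T [0.1489611  0.21383123 0.0005837 ]
```

View pics/look_a.png

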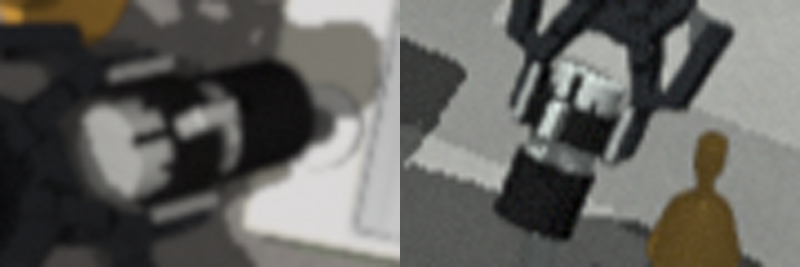

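The lug has followed to near the rib and the torque about the axis is about 0. Letting go.

Request:
{"fn": "move_arm", "kwargs": {"linear": [[0, 0, 0], [0, 0, 0], [0, 0, 0], [0, 0, 0], [0, 0, 0], [0, 0, 0], [0, 0, 0]], "dr": [[0, 0, 0], [0, 0, 0], [0, 0, 0], [0, 0, 0], [0, 0, 0], [0, 0, 0], [0, 0, 0]], "grip": 1.0}}

```text
time_s: 15.95
position: [0.5351, 0.1477, 0.2687]
tcp_rot: [[-0.266, 0.94, 0.216], [0.72, 0.342, -0.604], [-0.641, -0.005, -0.768]]
force: [0.2, -0.9, 0.2]
grip_width: 0.0855
```

Request:
{"fn": "move_arm", "kwargs": {"linear": [[0, 0, -10], [0, 0, -25], [0, 0, -45], [0, 0, -70], [0, 0, -95], [0, 0, -120], [0, 0, -140], [0, 0, -150], [0, 0, -150]], "dr": [[0, 0, 0], [0, 0, 0], [0, 0, 0], [0, 0, 0], [0, 0, 0], [0, 0, 0], [0, 0, 0], [0, 0, 0], [0, 0, 0]]}}

```text
time_s: 16.85
position: [0.5025, 0.2392, 0.3851]
tcp_rot: [[-0.265, 0.939, 0.218], [0.721, 0.344, -0.602], [-0.641, -0.003, -0.768]]
force: [-0.7, -0.3, 0.3]
grip_width: 0.0852
```

```bash
python3 look.py b
python3 - <<'E'
from ik import *
t=cam('top');s=cam('scene');w=cam('wrist','w9.png')
for nm,c in (('top',t),('scene',s),('wrist',w)):
    im=cv2.resize(c['img'],None,fx=4,fy=4,interpolation=cv2.INTER_CUBIC)
    p=(proj(c,o)*4).astype(int)
    for L,col in ((0,(0,0,255)),(-.65,(0,255,255)),(.65,(255,0,0))):
      for zz in (.011,-.011):
        u=proj(c,o+Rb@np.array([.045*np.cos(L),.045*np.sin(L),zz])); cv2.circle(im,tuple(int(v*4+2) for v in u),2,col,-1)
    y,x=max(p[1]-150,0),max(p[0]-175,0)
    cv2.imwrite(f'pics/f_{nm}.png',cv2.resize(im[y:y+300,x:x+350],None,fx=2,fy=2))
E
```

```text
t 16.85 p [0.5025 0.2392 0.3851] q [ 0.633  0.366  1.436 -0.662  1.571  0.361] F [-0.7 -0.3  0.3] w 0.0852
F tool [-0.19501644 -0.72651066 -0.17689206] T [ 0.04105559  0.30293817 -0.02180484]
```

View pics/f_top.png

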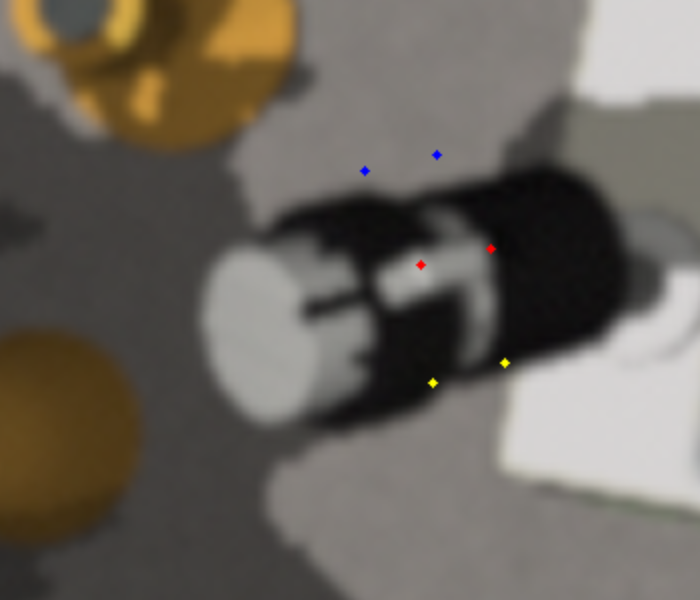

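View pics/f_scene.png

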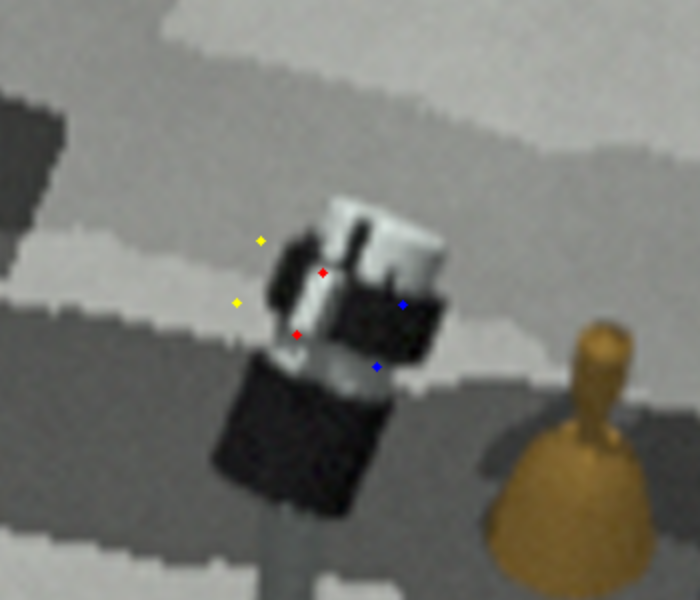

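View pics/f_wrist.png

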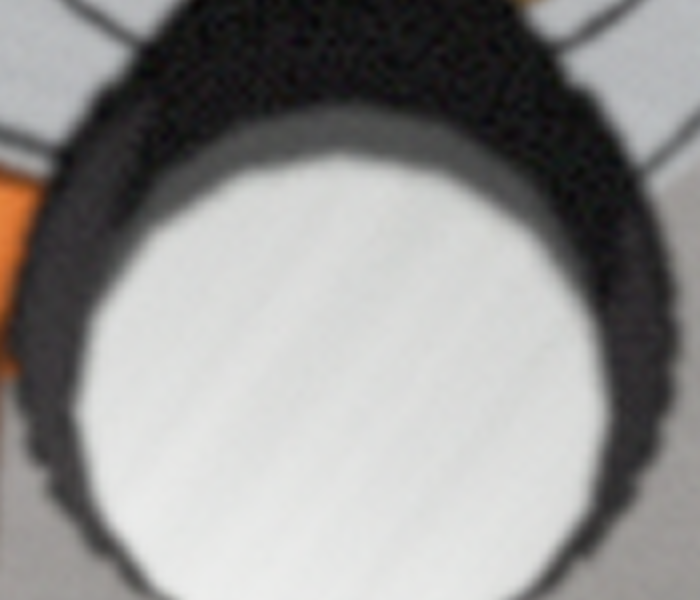

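View pics/scene_b.png

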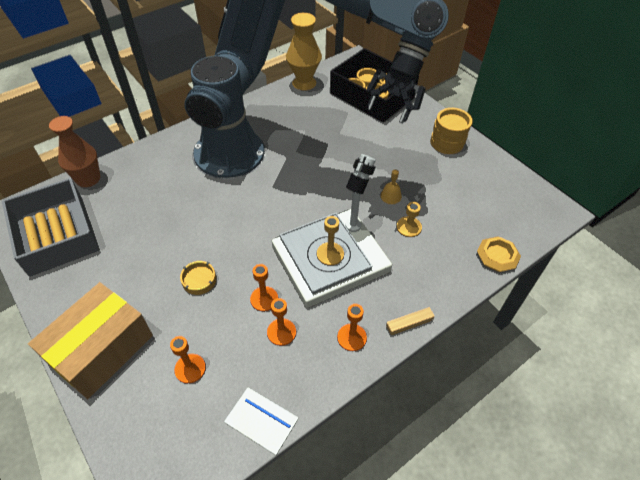

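View pics/w9.png

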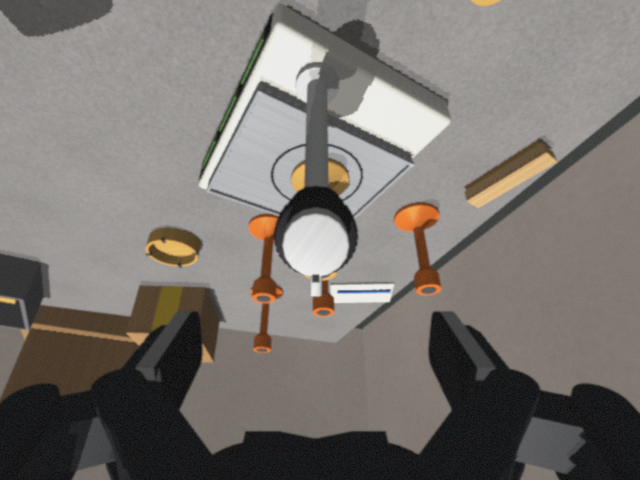

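Run:
```python
from h import *
t=cam('top','tf.png');s=cam('scene')
P=[]
for nm,c in (('top',t),('scene',s)):
    x,y=proj(c,(.596,-.009,.21)).astype(int)
    p=cv2.cvtColor(c['img'],cv2.COLOR_BGR2HSV)[y-14:y+15,x-14:x+15]
    g=((p[...,1]<110)&(p[...,2]<100)).astype(np.uint8)
    n,l,st,ce=cv2.connectedComponentsWithStats(g)
    k=min(range(1,n),key=lambda i:np.hypot(*(ce[i]-14)));P.append(ce[k]+[x-14,y-14]);print(nm,P[-1],st[k])
print('cup top',tri(t,P[0],s,P[1]))
b=cv2.imread('pics/top0.png');a=t['img']
cv2.imwrite('pics/cmp.png',np.hstack([cv2.resize(b[190:350,120:460],(400,188)),cv2.resize(a[190:350,120:460],(400,188))]))
cv2.imwrite('pics/pan.png',cv2.resize(a[205:335,230:360],None,fx=4,fy=4,interpolation=cv2.INTER_CUBIC))
```

```text
top [291.64150943 258.32075472] [10 11  8  8 53]
scene [328. 222.] [12 15  1  1  1]
cup top (array([ 0.59376645, -0.01093634,  0.20693246]), np.float64(0.008754782498854202))
```

View pics/cmp.png

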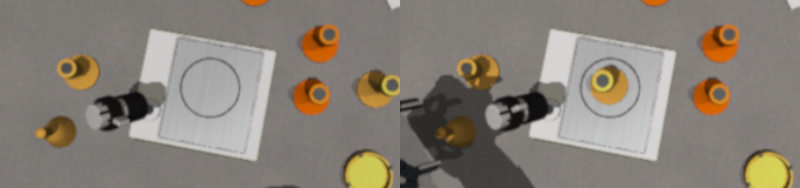

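View pics/pan.png

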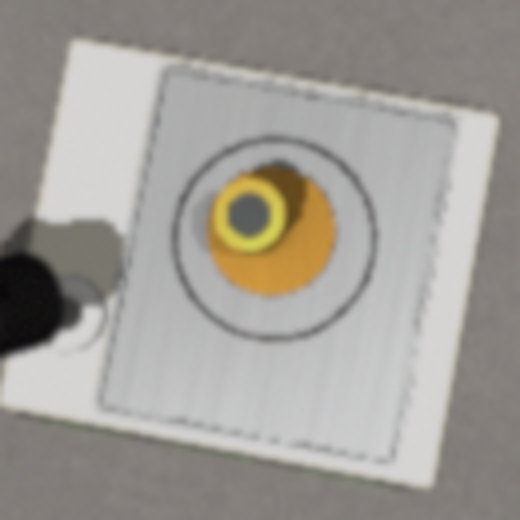

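The checks pass. The foot sits well inside the circle in the top view. In the wrist view the lug at (316,287) lies directly in line with the rib at (317,278). The other pieces have not moved and the gripper is clear.

Run:
```python
from h import *
s=log(); print(ctrl.job_done())
```

```text
t 17.2 p [0.5028 0.2378 0.3834] q [ 0.631  0.367  1.439 -0.662  1.57   0.361] F [ 0.3  0.  -0.6] w 0.0855
the job is handed in; nothing more can be done
None
```

I stood the tall brass candlestick upright inside the black circle on the pan, then turned the collar one click (37° counter-clockwise) so its lug meets the long rib. I let go of both, backed the arm off about 150 mm along the barrel, and handed the job in at 17.2 s.

- **Set-down:** the candlestick touched the pan gently. The force on the tool went from about −4 N to +6 N before I opened the gripper.
- **Candlestick:** in the last top view the foot is centred in the circle to within a few millimetres.
- **Collar:** the top, scene and wrist views all show the lug in line with the rib. The turning torque was about zero before I released it.
- **Other pieces:** comparing the top view before and after shows the other pieces it covers (short candlestick, bell, ashtray, two of the orange sticks) where they were; the last full scene view shows nothing displaced.
- **A check that failed:** my last triangulation of the cup is not reliable. The scene-camera mask picked up a single pixel and the two rays missed each other by 9 mm. I relied on the top and wrist pictures for the candlestick's final place instead.
- **Smaller disagreements:** before the turn, the barrel position from the scene camera was about 1.5 px off the top view. The wrist camera at close range agreed to about 1 mm. It put the circle's centre a few millimetres from the other cameras, well within the room left inside the circle.

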